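# Clamp the stock bottle and take off its push-and-turn cap

### The job

Tighten the bench clamp on the amber bottle standing in it by turning its hex nut clockwise as far as it goes. Then press the bottle's safety cap down and, keeping it pressed, turn it anticlockwise until it is free, and lift it straight up; finish while still holding the cap level and still, several centimetres (about 8) above the bottle's mouth. The bottle must stay upright in the tight clamp, and the other things on the counter stay where they are.

Things in the scene. Friction and masses are not known exactly. Their poses are not given: they have to be found in the camera images.
- clamp: Aluminium bench clamp, fixed to the counter. Origin: underside, straight below the middle of the bottle's place; z up. Base plate 8 thick, 100 wide in x, from y -65 to y +150. The fixed V jaw (top 53 above the counter) lies towards -y, the moving jaw (top 50) towards +y, and the round nut post (34 across, 58 high) stands at y +120.
- nut_top (a point): Centre of the top of the captive steel hex nut on the clamp's post; vertical axis, 30 mm across flats, 26 tall, its top 84 above the counter. The frame turns with the nut: its x axis, and every 60 degrees from it, is square to a pair of flats.
- clamp_nut (a joint): Nut angle in rad: 0 open, grows as the nut is turned CLOCKWISE seen from above, hard stop at 1.5 (tight); starts at 0 to 0.3. It turns stiffly (about 0.2 N m, 0.3 near the end) and stays where left. Through a cam it moves the sprung jaw pad 7 mm per rad; the pad meets the bottle at about 0.8.
- clamp_pad: Rubber pad of the moving jaw, 44 wide, 7 thick, 40 tall, sprung; presses the bottle towards the V jaw with about 15 N when the nut is at its stop. Origin: centre of the face that meets the bottle.
- bottle: Amber medicine bottle, loose in the clamp. Origin: centre of its underside (8 above the counter), z up. Body 64 diameter, 66 tall, sloping shoulder to 72, neck 35 diameter with three outward lugs, its mouth at 88.5. 220 g give or take. It shifts up to 2 mm when the clamp closes.
- cap: White ribbed safety cap, 52 diameter, 28 tall, 30 g; raised bar across its top along x. Origin: centre of lower rim; closed: 80 above the bottle's origin (rim 88, top 116 above counter), axes as the bottle's. Unlocks pressed down 4 mm or more; kept pressed, turns anticlockwise from above; comes off when turned 0.75 to 1.35 rad (best 1.05), stop at about 1.45. Does not turn clockwise.
- liner (a joint): Sprung disc inside the bottle's mouth that pushes the cap up, in m: about 0 under the closed cap, grows as the cap is pressed (0.0068 at most), -0.002 when the cap is off. Pressing the cap takes about 4 N at first, 9 N at 4 mm, 12 N at the bottom.
- small_bottle: Bystander: small amber jar, 42 diameter, 75 tall, near the clamp. Origin: centre of underside.
- jar: Bystander: white jar, 68 diameter, 85 tall. Origin: centre of underside.
- carton: Bystander: medicine carton 45 x 90 x 30 high, lying near the clamp. Origin: centre of underside.
- long_carton: Bystander: medicine carton 50 x 140 x 40 high. Origin: centre of underside.
- measure: Bystander: clear measuring cup, 56 diameter, 60 tall. Origin: centre of underside.
- count_tray: Bystander: grey tablet counting tray 150 x 200 x 18. Origin: centre of underside.
- spatula: Bystander: counting spatula, 160 long, lying in the tray. Origin: centre of underside.
Mind the look-alikes: they are no part of the job. Leave any yellow look-alike of the cap alone.

How it is judged:
By the outcome, as a careful person would: the job done as asked, in the order asked, and still so for the second after the job is handed in, while the arm keeps its last pose, push and grip.
It also fails if it takes over 51 s, if anything falls off the work surface, if the arm or the gripper's body presses on something with over 40 N, if the wrist force passes 120 N, or if a joint passes its speed limit or range.

### The arm

A 6-joint arm with a two-finger parallel gripper is mounted at the origin on the work surface. World frame = base frame: x ahead of the robot, y to its left, z up, the work surface at z = 0. Lengths are in m, angles in rad, forces in N, time in s.
With the tool pointing down it reaches from about 0.3 to 0.775 m from the base axis. Payload 14.6 kg.
Tool frame: the origin (TCP) lies midway between the tips of the shut fingers; the grasp point (between the pads) lies 19 mm behind it (ctrl.tcp_to_grasp is the z of the grasp point in the tool frame, in m); z points along the fingers, y is the line along which they close (so a half turn about z gives the same grasp; the last joint's range is limited). The gripper opens to 94 mm and grips with 3 to 60 N. Pads are 16 mm wide; open, the fingers measure 119 mm over their backs; the gripper's body (75 mm by 177 mm) begins 78 mm behind the grasp point.
Start: joints at [1.042, 0.3, 1.521, -0, 1.321, -0.067], TCP at [0.245, 0.492, 0.205] pointing down, gripper open.
Joint ranges: [-3.03, 3.03], [-0.79, 2.21], [0.23, 2.52], [-1.04, 4.18], [0, 3.07], [-2.55, 2.55]. Speed limits (rad/s): [2.22, 2.22, 2.57, 3.14, 3.14, 3.14].

### API

Orientations are given as [roll, pitch, yaw] about the fixed x, y, z axes, in that order (R = Rz(yaw) Ry(pitch) Rx(roll)).
In Python, from station import monitor, camera, ctrl gives the robot as it stands.
- The arm moves only by the tool apply_moves, never from a script. Its argument "plan" is one flat list of numbers, 4 for each row, row after row: the shift along the tool's x, y, z in mm, then the turn about the tool's z in rad. In form: [dx, dy, dz, spin, dx, dy, dz, spin, ...]. A call has 1 to 20 rows; each row shifts and turns the commanded pose from where the row before left it, along the tool's axes as they then stand; what a row does not reach is not made up. A row lasts 1/10 s, in which the tool goes at most 50 mm and 8.59 degrees, less where a joint would pass 70% of its speed; a pose out of reach is approached as far as the arm can. A call is refused whole if a number of a shift passes 50 or a number of a turn 0.15, either way. A call with a gripper value outside its range is refused whole. "hand" is the gripper command: -1 is shut, 1 is fully open, values between are in proportion, set as the call begins (left out, the last holds). The fingers move at their own pace and stop on an object; "squeeze" is the grip in N (left out, the last holds). Time passes only in rows, so rows that do not move let the fingers close. It gives the time, the measured TCP pose, the force, the opening and the grip force at its end, in the units of the state.
- monitor.get_obs(): the state, without advancing time (a new reading comes with each control period).
- camera(name): name is "side" or "top"; returns a dict with "image" (384x512x3 uint8, red, green, blue), "range_z" (384x512 float32, m along the optical axis (not along the pixel's ray), 0 where there is no reading), "mtx" (3x3 intrinsics, pixels), "rvec" (rotation vector, rad) and "tvec" (3), from world to camera coordinates, as OpenCV has them. Camera axes: x right, y down, z forward; pixel columns grow to the right and rows downward; lengths in m; the calibration is good to about 2 mm. A picture is of the moment at which its call begins.
- ctrl.hand_in(): hands the job in; it is judged then, once.
The state is a dict: "time_s": time; "qpos": joint angles; "joint_vel": joint speeds; "tau": joint torques, N m; "ee_pos": TCP position; "eef_rot": TCP orientation; "force": force on the tool from outside, world axes, zero at the start; "moment": the same for the moment, N m; "grip_width": finger opening in m; "grip_force": force on a finger pad.
Only numpy, scipy, OpenCV 4.12 (cv2) and the standard library are available. Lean on these libraries where they do the work, as an engineer would, in place of code of your own. Each camera call takes 0.05 s, during which the arm holds its last target. There are 200 camera calls.

## Working session

There is one attempt and no reset: what is moved stays moved. The work goes in short steps, Python scripts to look and compute and a tool call to move; the robot and the scene stay as the last step left them, time stands still between calls to the robot, and variables do not carry over. Pictures are saved under pics/ and viewed, at most 10 in all, crops included, and the job is handed in when it is done.

Besides the shell and the picture viewer there is one more tool, called after "Call:" by a JSON object that holds its "op" and its "data", one argument or row to a line. apply_moves: Moves the arm, as the interface text tells. Its arguments: {"type":"object","properties":{"plan":{"type":"array","items":{"type":"number"}},"hand":{"type":"number"},"squeeze":{"type":"number"}},"required":["plan"]}

```bash
mkdir -p pics; ls; python3 - <<'E'
from station import monitor,camera,ctrl
import cv2,numpy as np
for n in("top","side"):
    c=camera(n); np.savez(f"pics/{n}0.npz",**c)
    cv2.imwrite(f"pics/{n}0.png",cv2.resize(c["image"][:,:,::-1],(800,600)))
    R=cv2.Rodrigues(c["rvec"])[0]; print(n,(-R.T@np.ravel(c["tvec"])).round(3),R[2].round(2),c["mtx"][0,0])
print(monitor.get_obs(), ctrl.tcp_to_grasp)
E
```

```text
pics
top [ 0.415 -0.002  1.161] [ 0.12  0.03 -0.99] 392.309842855892
side [ 0.178 -1.065  0.927] [ 0.25  0.76 -0.6 ] 498.63307855098185
{'time_s': 0.1, 'qpos': array([ 1.04240191e+00,  3.00420540e-01,  1.52148582e+00, -8.68637965e-06,
        1.32070846e+00, -6.66030903e-02]), 'joint_vel': array([ 1.49413548e-06, -8.24398700e-04, -1.62137158e-03,  1.06162873e-04,
        1.35054041e-03,  8.98900729e-04]), 'tau': array([ 1.23695718e-03, -5.32642901e+01, -3.53284013e+01,  7.09604868e-02,
        2.34725088e-02, -1.24752637e-04]), 'ee_pos': array([0.24494653, 0.4921931 , 0.20495436]), 'eef_rot': array([-3.14057219e+00, -5.96339996e-05,  2.67980345e+00]), 'force': array([0.03825805, 0.236575  , 0.2196418 ]), 'moment': array([-0.02052459, -0.04799413,  0.00333322]), 'grip_force': 0.0, 'grip_width': 0.09422047309083258} -0.0188
```

View pics/top0.png

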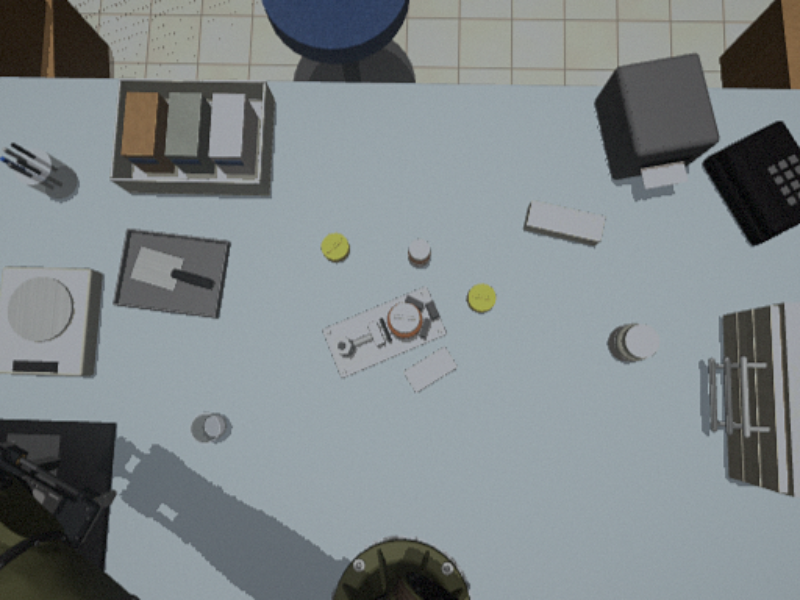

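View pics/side0.png

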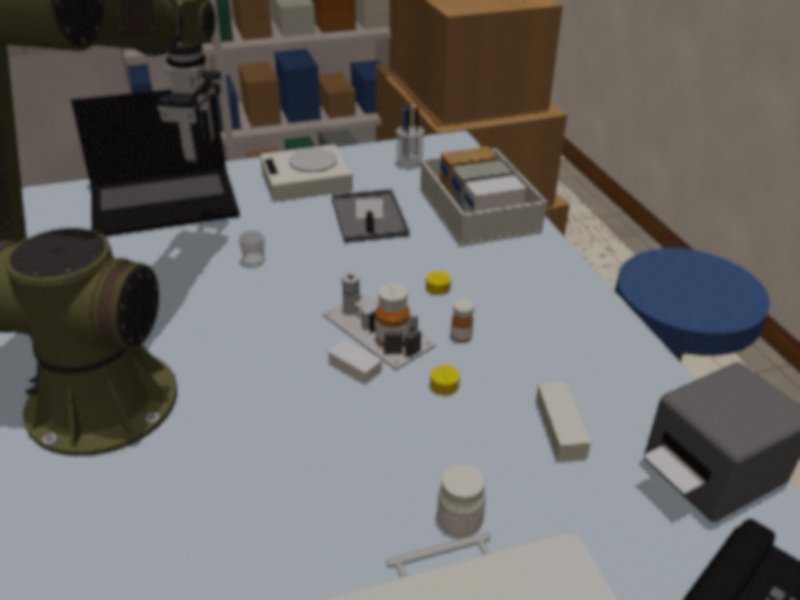

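The top view shows the bottle and cap at about (405,320), the nut at (345,345), a carton at (430,370), a small jar at (420,252), and yellow decoy caps at (335,247) and (482,297). Next I'll zoom in.

```bash
cat > h.py <<'E'
import numpy as np,cv2
def ray(c,uv,z):
    R=cv2.Rodrigues(c["rvec"])[0]; o=-R.T@np.ravel(c["tvec"])
    d=R.T@np.linalg.inv(c["mtx"])@np.array([uv[0],uv[1],1.]); return o+d*(z-o[2])/d[2]
def cloud(c):
    z=c["range_z"]; v,u=np.mgrid[:384,:512]; R=cv2.Rodrigues(c["rvec"])[0]
    p=np.linalg.inv(c["mtx"])@np.stack([u.ravel(),v.ravel(),np.ones(u.size)])*z.ravel()
    return (R.T@(p-np.reshape(c["tvec"],(3,1)))).T.reshape(384,512,3)
E
python3 - <<'E'
from h import *
t=dict(np.load("pics/top0.npz")); s=dict(np.load("pics/side0.npz"))
a=t["image"][180:255,200:300]; b=s["image"][165:245,200:300]
cv2.imwrite("pics/z.png",np.vstack([cv2.resize(a,(560,420),interpolation=cv2.INTER_CUBIC)[:300+0*1],cv2.resize(b,(560,448),interpolation=cv2.INTER_CUBIC)[:300]])[:,:,::-1])
P=cloud(t); Z=P[...,2]; roi=np.zeros(Z.shape,bool); roi[180:245,200:300]=1
for nm,m in(("cap",Z>.105),("nut",(Z>.07)&(Z<.1)),("plate",(Z>.004)&(Z<.013))):
    n,l,st,ce=cv2.connectedComponentsWithStats((m&roi).astype(np.uint8))
    for i in range(1,n):
        if st[i,4]>12:
            q=P[l==i]; print(nm,st[i],ce[i].round(1),np.median(q,0).round(4),(q.max(0)-q.min(0)).round(3))
            r=cv2.minAreaRect((q[:,:2]*1000).astype(np.float32)); print("  rect",r)
E
```

```text
cap [249 193  20  20 296] [258.4 202.6] [0.5173 0.0093 0.1163] [0.051 0.051 0.013]
  rect ((518.4721069335938, 8.618553161621094), (49.865272521972656, 49.581878662109375), 46.49970626831055)
nut [248 195  22  21  99] [258.8 208.4] [0.5007 0.0066 0.0749] [0.057 0.059 0.027]
  rect ((515.4522094726562, 8.693918228149414), (56.07109451293945, 58.77378463745117), 2.2376482486724854)
nut [213 215  13  12 110] [218.6 220.6] [0.4687 0.1167 0.0849] [0.031 0.032 0.021]
  rect ((468.788330078125, 117.68463134765625), (31.534469604492188, 29.562673568725586), 38.288368225097656)
plate [ 206  183   80   59 1417] [241.5 214.4] [0.4901 0.0701 0.0081] [0.176 0.233 0.009]
  rect ((500.757568359375, 47.38069152832031), (106.19677734375, 214.81634521484375), 24.915571212768555)
```

View pics/z.png

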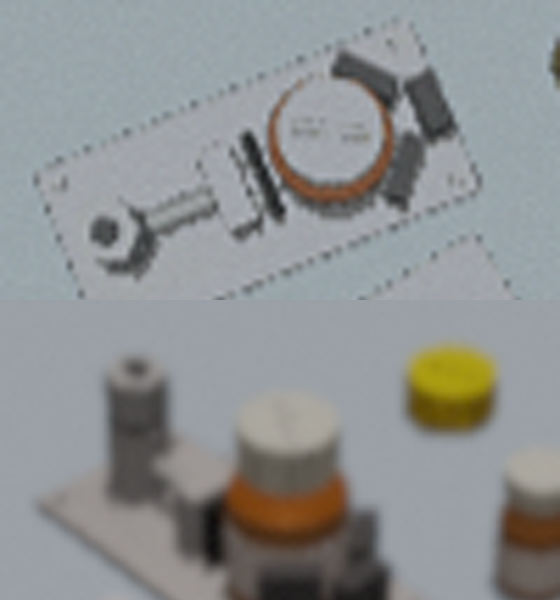

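The zoom shows the hex nut at crop pixel (105,235) and the round cap at (330,135), its bar nearly horizontal. Cap to nut comes out at 120 mm and the heights are 116 and 84 mm, both as specified. Next I'll get the hex phase and the approach deltas.

```bash
cat >> h.py <<'E'
def delta(o,tgt,yaw=None):
    from scipy.spatial.transform import Rotation as Ro
    R=Ro.from_euler("xyz",o["eef_rot"]).as_matrix(); d=R.T@(np.array(tgt)-o["ee_pos"])*1000
    sp=None
    if yaw is not None: sp=-((yaw-o["eef_rot"][2]+np.pi)%(2*np.pi)-np.pi)
    return d.round(1),sp
E
python3 - <<'E'
from h import *
from station import monitor
t=dict(np.load("pics/top0.npz")); P=cloud(t)[210:232,208:232].reshape(-1,3)
q=P[(P[:,2]>.079)&(P[:,2]<.092)]; h=q[:,:2]*1000
A=np.radians(np.arange(0,180,4)); w=[np.ptp(h@[np.cos(a),np.sin(a)]) for a in A]
w=np.array(w); print(len(q),np.median(q[:,2]))
f=[sum(w[(np.arange(0,180,4)%60)==k]) /max(1,sum((np.arange(0,180,4)%60)==k)) for k in range(0,60,4)]
print(dict(zip(range(0,60,4),np.round(f,1))))
c=(h.max(0)+h.min(0))/2; z=(h-c)@[1,1j]; s=(z**6).sum(); print("corner phase mod60",np.degrees(np.angle(s))/6,"flat",np.degrees(np.angle(s))/6+30,"ctr",c,h.mean(0))
n=[c[0]/1000,c[1]/1000,.2]; print(delta(monitor.get_obs(),n))
E
```

```text
104 0.08499332100663017
{0: np.float64(30.4), 4: np.float64(30.0), 8: np.float64(30.0), 12: np.float64(30.2), 16: np.float64(30.3), 20: np.float64(30.8), 24: np.float64(31.2), 28: np.float64(31.5), 32: np.float64(31.7), 36: np.float64(31.8), 40: np.float64(31.8), 44: np.float64(31.8), 48: np.float64(31.6), 52: np.float64(31.3), 56: np.float64(30.9)}
corner phase mod60 -19.872698604511864 flat 10.127301395488136 ctr [468.87395874 117.40809512] [468.73718425 117.749239  ]
(array([-367.5, -235.8,    5.2]), None)
```

Call:
{"op": "apply_moves", "data": {
  "plan": [-30.6,-19.6,0,0,-30.6,-19.6,0,0,-30.6,-19.6,0,0,-30.6,-19.6,0,0,-30.6,-19.6,0,0,-30.6,-19.6,0,0,-30.6,-19.6,0,0,-30.6,-19.6,0,0,-30.6,-19.6,0,0,-30.6,-19.6,0,0,-30.6,-19.6,0,0,-30.6,-19.6,0,0,0,0,20,-0.1,0,0,20,0,0,0,0,0,0,0,0,0],
  "hand": 0.4,
  "squeeze": 50
}}

```text
time_s: 1.7
ee_pos: [0.469, 0.1183, 0.1658]
eef_rot: [-3.141, -0.0, 2.78]
force: [-0.2, 0.6, 0.6]
grip_width: 0.0656
grip_force: 0.0
```

```bash
python3 - <<'E'
from h import *
from station import monitor,camera
o=monitor.get_obs(); print(o["time_s"],o["ee_pos"],o["eef_rot"],o["qpos"].round(2),o["grip_width"],o["force"].round(1))
print(delta(o,[.4688,.1176,.062],2.78))
t=camera("top"); s=camera("side"); np.savez("pics/t1.npz",**t); np.savez("pics/s1.npz",**s)
P=cloud(s)
# side-view check of nut and cap
for nm,b,zr in(("nut",(170,215,210,240),(.078,.092)),("cap",(180,215,230,275),(.110,.125))):
    q=P[b[0]:b[1],b[2]:b[3]].reshape(-1,3); q=q[(q[:,2]>zr[0])&(q[:,2]<zr[1])]
    print(nm,len(q),q.min(0).round(3) if len(q) else 0,q.max(0).round(3) if len(q) else 0)
cv2.imwrite("pics/s1.png",cv2.resize(s["image"][130:250,170:330],(640,480),interpolation=cv2.INTER_CUBIC)[:,:,::-1])
E
```

```text
1.7 [0.46899337 0.11827707 0.16578773] [-3.14134289e+00 -3.77764453e-04  2.77954388e+00] [ 0.17  0.19  1.75 -0.    1.2  -1.04] 0.0655972962083988 [-0.2  0.6  0.6]
(array([-1.000e-01, -7.000e-01,  1.038e+02]), np.float64(-0.00045611758043540007))
nut 76 [0.452 0.097 0.078] [0.483 0.133 0.092]
cap 195 [ 0.492 -0.022  0.11 ] [0.541 0.035 0.121]
```

View pics/s1.png

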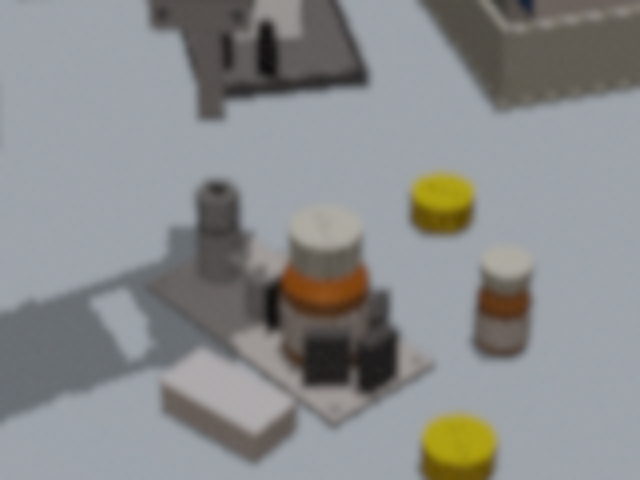

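The gripper is directly above the nut at crop (217,190), and the side view agrees on position. I'll lower it and grip.

Call:
{"op": "apply_moves", "data": {
  "plan": [0,-0.7,25,0,0,0,25,0,0,0,25,0,0,0,18,0,0,0,10,0,0,0,0,0,0,0,0,0]
}}

```text
time_s: 2.5
ee_pos: [0.4693, 0.1177, 0.0634]
eef_rot: [3.141, 0.001, 2.78]
force: [0.9, 0.2, 0.4]
grip_width: 0.0659
grip_force: 0.0
```

Call:
{"op": "apply_moves", "data": {
  "plan": [0,0,0,0,0,0,0,0,0,0,0,0,0,0,0,0,0,0,0,0,0,0,0,0,0,0,0,0,0,0,0,0],
  "hand": -1
}}

```text
time_s: 3.3
ee_pos: [0.4685, 0.1168, 0.0626]
eef_rot: [-3.14, -0.0, 2.78]
force: [-3.6, -6.7, 5.8]
grip_width: 0.0292
grip_force: 49.9
```

```bash
python3 -c "
from station import monitor
o=monitor.get_obs();print(o)"
```

```text
{'time_s': 3.3, 'qpos': array([ 1.69093867e-01,  3.30822785e-01,  1.84796332e+00, -1.52358310e-03,
        9.63949951e-01, -1.03904418e+00]), 'joint_vel': array([ 6.38914232e-04,  4.78063256e-04,  1.03457654e-03,  9.51999377e-05,
       -1.21245515e-04,  3.42283239e-04]), 'tau': array([ 3.23901013e+00, -4.64555275e+01, -2.93692106e+01,  1.48102887e+00,
       -1.11402635e+00, -2.66565982e-02]), 'ee_pos': array([0.46845553, 0.1167626 , 0.06257234]), 'eef_rot': array([-3.13993475e+00, -3.51901169e-04,  2.77980367e+00]), 'force': array([-3.6019904 , -6.71359948,  5.80763568]), 'moment': array([-1.37428935,  0.56624042, -0.01308129]), 'grip_force': 49.92461230605841, 'grip_width': 0.02924965546853684}
```

Call:
{"op": "apply_moves", "data": {
  "plan": [0,-1,0,0,0,0,0,0.08,0,0,0,0.08,0,0,0,0.08,0,0,0,0.08,0,0,0,0.08,0,0,0,0.08,0,0,0,0.08,0,0,0,0.08,0,0,0,0.08,0,0,0,0.08,0,0,0,0.08,0,0,0,0.08,0,0,0,0.08,0,0,0,0,0,0,0,0]
}}

```text
time_s: 4.9
ee_pos: [0.4673, 0.1157, 0.0625]
eef_rot: [-3.138, 0.001, 1.74]
force: [-11.9, -9.0, 11.8]
grip_width: 0.0296
grip_force: 50.0
```

```bash
python3 -c "
from station import monitor
o=monitor.get_obs()
for k in ('qpos','moment','force','eef_rot','grip_width','grip_force','ee_pos'):print(k,o[k])"
```

```text
qpos [ 1.67394368e-01  3.29262037e-01  1.85027188e+00 -1.48627847e-03
  9.65296948e-01 -6.45046041e-04]
moment [-1.76313832  2.01867415 -0.07142643]
force [-11.91044199  -9.04071082  11.77682871]
eef_rot [-3.13835314e+00  1.21720958e-03  1.73968564e+00]
grip_width 0.029566282751225238
grip_force 49.96994853951037
ee_pos [0.46726203 0.11573931 0.06253102]
```

Call:
{"op": "apply_moves", "data": {
  "plan": [-0.8,-1.4,-0.5,0,0,0,0,0.05,0,0,0,0.05,0,0,0,0.05,0,0,0,0,0,0,0,0]
}}

```text
time_s: 5.5
ee_pos: [0.467, 0.1156, 0.0627]
eef_rot: [-3.141, -0.0, 1.591]
force: [0.8, -0.1, -5.6]
grip_width: 0.0294
grip_force: 49.9
```

```bash
python3 -c "
from station import monitor
o=monitor.get_obs()
for k in ('qpos','moment','force','eef_rot','tau','ee_pos'):print(k,o[k])"
```

```text
qpos [1.66450091e-01 3.26877679e-01 1.85317688e+00 1.18836191e-04
 9.62017151e-01 1.46086962e-01]
moment [-0.17967626 -0.02528266 -0.10154383]
force [ 0.84152409 -0.09753814 -5.55977595]
eef_rot [-3.14110451e+00 -2.66806325e-05  1.59109147e+00]
tau [ 3.93519234e-01 -5.03544581e+01 -3.03312314e+01  1.46070812e-01
  3.35078279e-02  5.03869203e-02]
ee_pos [0.46695528 0.11559029 0.06267641]
```

Call:
{"op": "apply_moves", "data": {
  "plan": [0,0,0,0.05,0,0,0,0.05,0,0,0,0,0,0,0,0]
}}

```text
time_s: 5.9
ee_pos: [0.4668, 0.1152, 0.0627]
eef_rot: [-3.141, 0.001, 1.493]
force: [-1.6, -4.4, -3.8]
grip_width: 0.0294
grip_force: 50.6
```

```bash
python3 -c "
from station import monitor
o=monitor.get_obs()
for k in ('qpos','moment','force','eef_rot','tau','ee_pos'):print(k,o[k])"
```

```text
qpos [ 1.66306665e-01  3.26748705e-01  1.85332375e+00 -1.20614637e-03
  9.62551439e-01  2.44990599e-01]
moment [-1.04381187  0.25804764  1.05154306]
force [-1.59901567 -4.43625153 -3.78346219]
eef_rot [-3.14083178e+00  1.20978762e-03  1.49280259e+00]
tau [  1.17631238 -49.85830665 -30.93740702   1.75082825  -0.52356368
   1.16271257]
ee_pos [0.46681707 0.11519895 0.06268807]
```

Call:
{"op": "apply_moves", "data": {
  "plan": [0,0,0,0.03,0,0,0,0.02,0,0,0,0]
}}

```text
time_s: 6.2
ee_pos: [0.4668, 0.1147, 0.0627]
eef_rot: [-3.141, 0.002, 1.443]
force: [-2.5, -9.9, -1.2]
grip_width: 0.0298
grip_force: 51.7
```

```bash
python3 -c "
from station import monitor
o=monitor.get_obs()
for k in ('qpos','moment','force','eef_rot','grip_width'):print(k,o[k])"
```

```text
qpos [ 0.1658019   0.32655333  1.85343982 -0.00235137  0.96301693  0.2952967 ]
moment [-1.92366791  0.41807454  1.36521193]
force [-2.54210006 -9.89197003 -1.19441841]
eef_rot [-3.14079654e+00  2.25779292e-03  1.44264654e+00]
grip_width 0.02981430563110347
```

Call:
{"op": "apply_moves", "data": {
  "plan": [0,0,0,0,0,0,0,0,0,0,0,0,0,0,0,0,0,0,-20,0,0,0,-30,0,0,0,-30,0,0,0,-20,0,0,0,0,0],
  "hand": 0.4
}}

```text
time_s: 7.1
ee_pos: [0.4683, 0.1159, 0.1655]
eef_rot: [3.137, -0.002, 1.44]
force: [0.0, -0.2, -0.9]
grip_width: 0.0661
grip_force: 0.0
```

```bash
python3 - <<'E'
from h import *
from station import monitor,camera
o=monitor.get_obs(); print(o["time_s"],o["ee_pos"],o["eef_rot"],o["qpos"].round(2),o["grip_width"],o["force"].round(1),o["moment"])
t=camera("top"); s=camera("side"); np.savez("pics/t2.npz",**t); np.savez("pics/s2.npz",**s)
for c,nm in((t,"top"),(s,"side"),(dict(np.load("pics/t1.npz")),"top1"),(dict(np.load("pics/s1.npz")),"side1")):
    P=cloud(c); near=(abs(P[...,0]-.518)<.05)&(abs(P[...,1]-.009)<.05)
    m=(near&(P[...,2]>.111)&(P[...,2]<.124)).astype(np.uint8)
    n,l,st,ce=cv2.connectedComponentsWithStats(m); i=1+np.argmax(st[1:,4])
    q=P[l==i]; (x,y),r=cv2.minEnclosingCircle((q[:,:2]*1000).astype(np.float32)); print(nm,len(q),x,y,r,q[:,2].mean(), ray(c,ce[i],.116).round(4))
a=t["image"][175:245,200:300]; b=s["image"][165:235,200:300]
cv2.imwrite("pics/z2.png",cv2.resize(np.hstack([a,b]),(800,280),interpolation=cv2.INTER_CUBIC)[:,:,::-1])
print(delta(o,[.518,.0086,o["ee_pos"][2]]))
E
```

```text
7.1 [0.46828963 0.11589255 0.16549556] [ 3.13705118e+00 -1.55073049e-03  1.44002876e+00] [0.17 0.19 1.76 0.   1.19 0.3 ] 0.06613700851589152 [ 0.  -0.2 -0.9] [-0.10309785  0.05229878 -0.00477148]
top 285 518.9494018554688 7.256309986114502 26.025423049926758 0.116303142653061 [0.5189 0.0073 0.116 ]
side 187 517.6528930664062 4.330288887023926 29.54065704345703 0.11668224533220861 [0.517  0.0025 0.116 ]
top1 290 517.9183959960938 8.88718318939209 25.870983123779297 0.11637876189173618 [0.5179 0.0089 0.116 ]
side1 186 516.8814697265625 5.928647041320801 29.25811767578125 0.11677111507240694 [0.5161 0.0038 0.116 ]
(array([-99.9,  63.3,   0.1]), None)
```

View pics/z2.png

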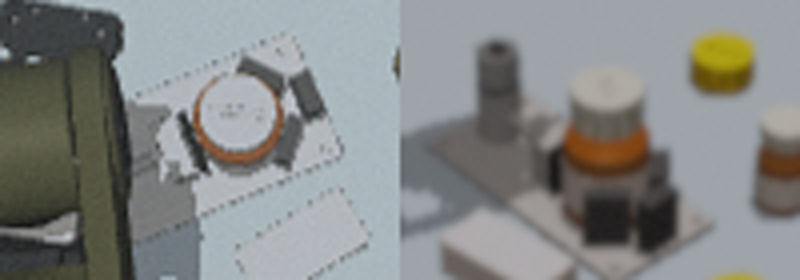

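The pad now meets the bottle, and the cap has shifted about 1.5 mm. I'll move over the cap and lower onto it with a light grip first.

Call:
{"op": "apply_moves", "data": {
  "plan": [-20.6,12.6,0,0,-20.6,12.6,0,0,-20.6,12.6,0,0,-20.6,12.6,0,0,-20.4,12.7,0,0,0,0,0,0,0,0,20,0,0,0,20,0,0,0,20,0,0,0,10,0,0,0,8,0,0,0,0,0,0,0,0,0],
  "hand": 0.7,
  "squeeze": 4
}}

```text
time_s: 8.5
ee_pos: [0.5165, 0.0056, 0.0854]
eef_rot: [3.141, -0.0, 1.44]
force: [-0.5, 0.2, 0.6]
grip_width: 0.0797
grip_force: 0.0
```

Call:
{"op": "apply_moves", "data": {
  "plan": [0,0,0,0,0,0,0,0,0,0,0,0,0,0,0,0,0,0,0,0,0,0,0,0],
  "hand": 0.16
}}

```text
time_s: 9.1
ee_pos: [0.5163, 0.0054, 0.085]
eef_rot: [3.142, 0.0, 1.44]
force: [0.5, 1.1, -0.5]
grip_width: 0.0543
grip_force: 0.0
```

```bash
python3 -c "
from station import monitor
from h import *
o=monitor.get_obs()
for k in ('qpos','moment','force','eef_rot','grip_width','grip_force','ee_pos'):print(k,o[k])
print(delta(o,[.5175,.0058,.087]))"
```

```text
qpos [-6.04336085e-02  3.61842098e-01  1.74117399e+00 -3.14871373e-05
  1.03856088e+00  7.05738839e-02]
moment [-0.0713423   0.08884812 -0.02464223]
force [ 0.46722742  1.07096114 -0.47043546]
eef_rot [3.14157510e+00 2.59585408e-05 1.43980481e+00]
grip_width 0.054298634979574587
grip_force 0.0
ee_pos [0.51628838 0.00542037 0.08497098]
(array([ 0.5,  1.2, -2. ]), None)
```

Call:
{"op": "apply_moves", "data": {
  "plan": [0,0,-2,0,0,0,0,0,0,0,0,0,0,0,0,0],
  "hand": -1
}}

```text
time_s: 9.5
ee_pos: [0.5163, 0.0054, 0.087]
eef_rot: [3.141, 0.0, 1.44]
force: [1.6, -1.1, -2.0]
grip_width: 0.052
grip_force: 4.0
```

```bash
python3 -c "
from station import monitor
o=monitor.get_obs()
for k in ('moment','force','grip_width','grip_force','ee_pos'):print(k,o[k])"
```

```text
moment [-0.12219119 -0.27577512  0.05190176]
force [ 1.61794876 -1.14451998 -1.98039238]
grip_width 0.05198825179960074
grip_force 3.9999131485819817
ee_pos [0.5163492  0.00540495 0.08697878]
```

Call:
{"op": "apply_moves", "data": {
  "plan": [0,0,0,0,0,0,0,0,0,0,0,0],
  "squeeze": 40
}}

```text
time_s: 9.8
ee_pos: [0.5164, 0.0054, 0.087]
eef_rot: [3.141, 0.0, 1.44]
force: [3.0, -0.5, -1.4]
grip_width: 0.0509
grip_force: 40.0
```

Call:
{"op": "apply_moves", "data": {
  "plan": [0,0,1,0,0,0,1,0,0,0,1,0,0,0,1,0,0,0,1,0,0,0,1,0,0,0,0,0,0,0,0,0]
}}

```text
time_s: 10.6
ee_pos: [0.5166, 0.0054, 0.0816]
eef_rot: [3.141, -0.0, 1.44]
force: [-1.3, -0.1, 9.0]
grip_width: 0.0512
grip_force: 40.0
```

```bash
python3 -c "
from station import monitor
o=monitor.get_obs()
for k in ('moment','force','grip_width','grip_force','ee_pos','eef_rot'):print(k,o[k])"
```

```text
moment [-0.05182565  0.40206162 -0.00080728]
force [-1.2804111  -0.08728628  8.97243386]
grip_width 0.051231656292833924
grip_force 40.002331137657166
ee_pos [0.51657159 0.00542376 0.08160621]
eef_rot [ 3.14067387e+00 -1.06349734e-04  1.43977235e+00]
```

Call:
{"op": "apply_moves", "data": {
  "plan": [0,0,1.2,0,0,0,0,0,0,0,0,0]
}}

```text
time_s: 10.9
ee_pos: [0.5166, 0.0054, 0.0805]
eef_rot: [3.141, -0.0, 1.44]
force: [-1.1, -0.4, 10.7]
grip_width: 0.051
grip_force: 40.0
```

```bash
python3 -c "
from station import monitor
o=monitor.get_obs()
for k in ('moment','force','ee_pos'):print(k,o[k])"
```

```text
moment [-0.07464224  0.43562402  0.01907228]
force [-1.08170571 -0.40196608 10.70394964]
ee_pos [0.51658714 0.00543361 0.08050967]
```

Call:
{"op": "apply_moves", "data": {
  "plan": [0,0,0,-0.05,0,0,0,-0.05,0,0,0,-0.05,0,0,0,-0.05,0,0,0,0,0,0,0,0]
}}

```text
time_s: 11.5
ee_pos: [0.5169, 0.0054, 0.0807]
eef_rot: [3.14, 0.0, 1.64]
force: [0.4, -0.5, 10.2]
grip_width: 0.0511
grip_force: 40.0
```

```bash
python3 -c "
from station import monitor
o=monitor.get_obs()
for k in ('moment','force','ee_pos','eef_rot','tau'):print(k,o[k])"
```

```text
moment [-0.04720804  0.09034804  0.09789645]
force [ 0.35512529 -0.51924855 10.23573564]
ee_pos [0.51693642 0.00543014 0.08069107]
eef_rot [3.13964854e+00 2.25964285e-04 1.63995188e+00]
tau [-1.80993578e-02 -4.67724109e+01 -2.65050101e+01  7.11782346e-02
 -3.16827121e-03 -5.72938914e-02]
```

Call:
{"op": "apply_moves", "data": {
  "plan": [0,0,0,-0.05,0,0,0,-0.05,0,0,0,-0.05,0,0,0,-0.05,0,0,0,-0.05,0,0,0,-0.05,0,0,0,-0.05,0,0,0,-0.05,0,0,0,-0.05,0,0,0,-0.05,0,0,0,-0.05,0,0,0,-0.05,0,0,0,-0.05,0,0,0,-0.05,0,0,0,-0.05,0,0,0,-0.05,0,0,0,-0.06,0,0,0,0,0,0,0,0]
}}

```text
time_s: 13.4
ee_pos: [0.5173, 0.0054, 0.0808]
eef_rot: [3.14, 0.002, 2.5]
force: [2.0, 0.9, 10.2]
grip_width: 0.0513
grip_force: 40.0
```

```bash
python3 - <<'E'
from h import *
from station import monitor,camera
o=monitor.get_obs()
for k in ('moment','force','ee_pos','eef_rot','qpos'):print(k,o[k])
s=camera("side"); np.savez("pics/s3.npz",**s)
a=dict(np.load("pics/s2.npz"))["image"][165:235,215:295];b=s["image"][165:235,215:295]
cv2.imwrite("pics/z3.png",cv2.resize(np.hstack([a,b]),(800,350),interpolation=cv2.INTER_CUBIC)[:,:,::-1])
E
```

```text
moment [ 0.00509475 -0.31826723  0.03717727]
force [ 2.02996929  0.89630079 10.161144  ]
ee_pos [0.51731448 0.00544424 0.08084233]
eef_rot [3.13989499e+00 2.39230559e-03 2.49995894e+00]
qpos [-6.03367463e-02  3.68231451e-01  1.74347927e+00  1.22926880e-04
  1.02695036e+00 -9.89564842e-01]
```

View pics/z3.png

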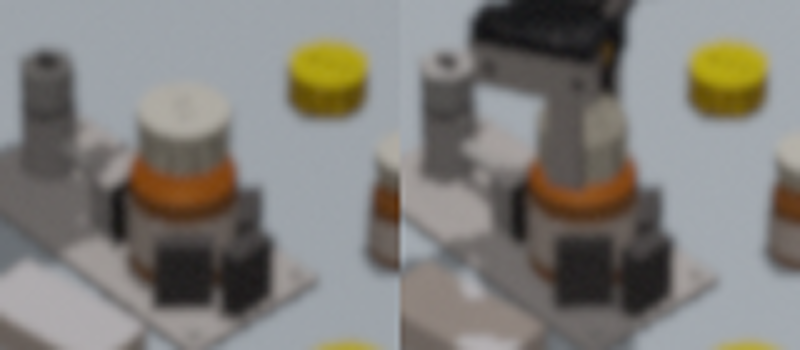

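The bottle is upright and the cap is turned 1.06 rad at 10 N. I'll lift gently and watch for any pull.

Call:
{"op": "apply_moves", "data": {
  "plan": [0,0,-2,0,0,0,-2,0,0,0,-2,0,0,0,-2,0,0,0,-1,0,0,0,0,0,0,0,0,0]
}}

```text
time_s: 14.15
ee_pos: [0.5167, 0.0057, 0.0888]
eef_rot: [3.141, 0.001, 2.5]
force: [5.1, 1.1, 0.2]
grip_width: 0.0513
grip_force: 40.0
```

```bash
python3 -c "
from station import monitor
o=monitor.get_obs()
for k in ('moment','force','ee_pos'):print(k,o[k])"
```

```text
moment [ 0.37538284 -0.99600834 -0.00099782]
force [5.07044144 1.08433938 0.19147432]
ee_pos [0.5166891  0.00567404 0.08878757]
```

Call:
{"op": "apply_moves", "data": {
  "plan": [0,0,-1.5,0,0,0,-1.5,0,0,0,0,0]
}}

```text
time_s: 14.45
ee_pos: [0.5165, 0.0057, 0.0916]
eef_rot: [3.141, 0.0, 2.5]
force: [6.0, 2.1, -0.9]
grip_width: 0.0514
grip_force: 40.0
```

```bash
python3 -c "
from station import monitor
o=monitor.get_obs()
for k in ('moment','force','ee_pos'):print(k,o[k])"
```

```text
moment [ 0.43679822 -1.02018904 -0.05413973]
force [ 5.98266043  2.14758414 -0.94694685]
ee_pos [0.51648351 0.00574307 0.09160776]
```

Call:
{"op": "apply_moves", "data": {
  "plan": [-0.5,0.7,0,0,0,0,-2,0,0,0,-2,0,0,0,-3,0,0,0,-4,0,0,0,-4,0,0,0,0,0]
}}

```text
time_s: 15.15
ee_pos: [0.5173, 0.0057, 0.1074]
eef_rot: [3.141, 0.001, 2.5]
force: [-0.6, 0.2, 0.3]
grip_width: 0.0512
grip_force: 40.0
```

```bash
python3 -c "
from station import monitor
o=monitor.get_obs()
for k in ('moment','force','ee_pos'):print(k,o[k])"
```

```text
moment [ 0.02077777 -0.02003773  0.00825946]
force [-0.61143198  0.1989617   0.29053618]
ee_pos [0.51733518 0.00565615 0.10742697]
```

Call:
{"op": "apply_moves", "data": {
  "plan": [0,0,-6,0,0,0,-10,0,0,0,-10,0,0,0,-10,0,0,0,-10,0,0,0,-10,0,0,0,-8,0,0,0,-4,0,0,0,-2,0,0,0,0,0,0,0,0,0,0,0,0,0,0,0,0,0]
}}

```text
time_s: 16.45
ee_pos: [0.517, 0.0057, 0.1765]
eef_rot: [-3.141, -0.0, 2.5]
force: [0.4, 0.2, 0.6]
grip_width: 0.0512
grip_force: 40.0
```

```bash
python3 - <<'E'
from h import *
from station import monitor,camera
o=monitor.get_obs()
for k in ('moment','force','ee_pos','eef_rot','joint_vel','grip_width','grip_force'):print(k,o[k])
s=camera("side");t=camera("top")
a=s["image"][130:240,200:310];b=t["image"][150:260,200:310]
cv2.imwrite("pics/z4.png",cv2.resize(np.hstack([a,b]),(800,400),interpolation=cv2.INTER_CUBIC)[:,:,::-1])
E
```

```text
moment [-0.01793194 -0.01412558  0.01366696]
force [0.39015529 0.18376066 0.59147144]
ee_pos [0.51700466 0.00569926 0.17649166]
eef_rot [-3.14133896e+00 -4.03214883e-04  2.49978194e+00]
joint_vel [-8.61168069e-05 -1.32228474e-03 -2.50696951e-03  5.16936351e-04
 -1.58663703e-03  2.13596687e-03]
grip_width 0.05121551609734334
grip_force 39.99988853931427
```

View pics/z4.png

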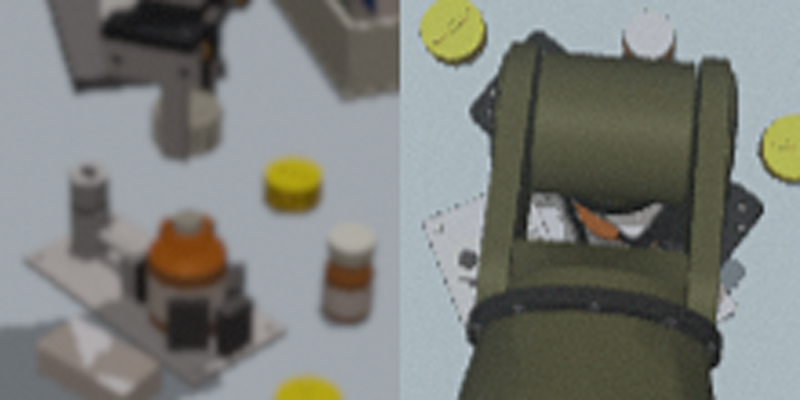

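The cap is held level about 8 cm above the mouth. The open bottle stands upright in the clamp with the liner disc showing.

```bash
python3 -c "
from station import ctrl
print(ctrl.hand_in())"
```

```text
the job is handed in; nothing more can be done
None
```

I turned the nut clockwise to its hard stop, then pressed and unscrewed the cap. I handed the job in at about 16.5 s with the cap held level and still about 81 mm above the mouth and the bottle upright in the clamp; hand-in gave no verdict.

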